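# Seat a curved row of tube stoppers in one fingertip pass

## Robot

A 7-joint arm with a two-finger parallel gripper is mounted at the origin on a cart in front of the work surface, level with it; the furniture and walls round the work are solid. World frame = base frame: x ahead of the robot, y to its left, z up, the work surface at z = 0. Lengths are in m, angles in rad, forces in N, time in s.
With the tool pointing down it reaches from about 0.35 to 0.9 m from the base axis. Payload 8.1 kg.
Tool frame: the origin (TCP) lies on the centre line of the jaws, within the pads' length; the fingertips stand 17 mm ahead of it and the grasp point (between the pads) lies 2 mm behind it; z points along the fingers, y is the direction in which the jaws open and shut (so a half turn about z gives the same grasp; the last joint's range is limited). The gripper opens to 92 mm and grips with 3 to 60 N. Pads are 19 mm wide; open, the fingers measure 130 mm over their backs; the gripper's body (75 mm by 190 mm) begins 47 mm behind the grasp point.
Start: joints at [-1.247, 0.434, 0.025, 1.573, -0.012, 1.134, -0.075], TCP at [0.259, 0.569, 0.244] pointing down, gripper open.
Joint ranges: [-2.62, 2.62], [-0.44, 2.09], [-1.27, 1.32], [0.08, 2.57], [-1.32, 4.46], [0.12, 2], [-2.74, 2.74]. Speed limits (rad/s): [2.22, 2.22, 3.01, 3.01, 3.14, 3.14, 3.14].

## Interface

Orientations are given as a rotation vector (axis times angle).
In Python, from cell import arm gives the robot as it stands.
- The arm moves only by the shell command python3 -m creep 'ROWS' [FORCE]. ROWS is JSON, a list that holds one entry, the list of rows, each a list of 7 numbers: the shift along the world's x, y, z in cm, then the turn, a rotation vector about the world's x, y, z in degrees, then the opening, from -1 (shut) to 1 (fully open), so that 0 is half open. In form: [[[tx, ty, tz, ax, ay, az, jaw], ...]]. A call has 1 to 5 rows; each row is the pose to reach, as a shift and turn from the pose commanded when the call began; what a row does not reach only later rows make up. A row lasts 1/10 s, in which the tool goes at most 50 mm and 8.59 degrees, less where a joint would pass 70% of its speed; a pose out of reach is approached as far as the arm can. A call with a gripper value outside its range is refused whole. The fingers move at their own pace and stop on an object; FORCE is the grip in N (left out, the last holds). Time passes only in rows, so rows that repeat a pose let the fingers close. It gives the time, the measured TCP pose, the force and the opening at its end, in the units of the state.
- arm.observe(): the state, without advancing time (a new reading comes with each control period).
- arm.get_image(name): name is "scene" or "top" or "wrist"; returns the picture (480x640x3 uint8, red, green, blue); there is no depth.
- arm.camera_model(name): a dict with "vfov" (degrees; the focal length in pixels is half the picture's height over the tangent of half this angle, whatever the lens; pixels are square), "cx", "cy" (the principal point, pixels), "cam_to_world" (4x4, takes a point from camera to world coordinates); the wrist camera has in their place "T_tool_cam" (4x4, takes a point from camera to tool coordinates, whose origin is the TCP and whose axes are the flange's). Camera axes: x right, y down, z forward; pixel columns grow to the right and rows downward; lengths in m; the calibration is good to about 2 mm. A picture is of the moment at which its call begins: read the wrist's pose just before it. camera_model takes no time and is no camera call.
- arm.sign_off(): hands the job in, once; it reports no verdict.
The state is a dict: "clock": time; "joints": joint angles; "dq": joint speeds; "joint_efforts": joint torques, N m; "position": TCP position; "ee_rot": TCP orientation; "force": force on the tool from outside, world axes, zero at the start; "ft_torque": the same for the moment, N m; "width": opening from 0.0 (shut) to 1.0 (fully open).
Only numpy, scipy, OpenCV 4.12 (cv2) and the standard library are available. Lean on these libraries where they do the work, as an engineer would, in place of code of your own. Each camera call takes 0.05 s, during which the arm holds its last target.

## Task

Run the fingertips lightly along the curved row of six stoppers in the tube rack, from the end with the knob to the other end, so that every stopper in turn is pressed fully home; keep the fingertips on or close over the row the whole way and take the hand away only after the last one. Only touch: lift and carry nothing, leave the rack where it stands, and do not disturb the other things on the worktop.

Things in the scene. Friction and masses are not known exactly. Their poses are not given: they have to be found in the camera images.
- rack: loose curved tube rack, 1.4 to 2.1 kg, standing flat, turned any way: a 48 mm wide base plate and a 36 mm wide upper plate (top face 45 mm up) bent to an arc, with six short glass tubes in one curved row, rims 52 mm up, each closed by a grey low conical stopper. Origin: under the middle of the row, at the underside; z up, +x to the outer (bulging) side, +y along the chord towards the knob end
- rack_arc (a point): centre of the row's arc, at worktop height, 150 mm from the rack's origin along the rack's -x. All stopper centres lie 150 mm from it, 34 mm apart along the arc, at angles +0.567, +0.340, +0.113, -0.113, -0.340, -0.567 rad from the rack's +x axis (positive towards the knob) for stoppers 1 to 6
- rack_knob (a point): top of the ball-shaped knob (18 mm across, on a short pin) that marks the end of the rack where the row starts; 75 mm above the worktop, about 40 mm beyond stopper 1 on the same arc
- stopper1_top (a point): centre of the top of stopper 1 in the row (nearest the knob). The stopper is a round cone-shaped cap 24 mm across its 2 mm thick rim, narrowing to 8 mm, 8 mm high overall. Its top is 60 mm above the worktop when it is fully home (its rim sitting on the glass), up to 65 mm when it stands proud
- stopper1 (a joint): how far stopper 1 has been pressed down, m: 0 is 5 mm proud of home, 0.005 is fully home; negative if it has been pulled up. Starts at 0 to 0.0015. About 1.2 N of friction, stays where left; a fingertip drawn along the row at home height rides over its sloping flank and presses it down
- stopper2_top (a point): centre of the top of stopper 2 in the row. The stopper is a round cone-shaped cap 24 mm across its 2 mm thick rim, narrowing to 8 mm, 8 mm high overall. Its top is 60 mm above the worktop when it is fully home (its rim sitting on the glass), up to 65 mm when it stands proud
- stopper2 (a joint): how far stopper 2 has been pressed down, m: 0 is 5 mm proud of home, 0.005 is fully home; negative if it has been pulled up. Starts at 0 to 0.0015. About 1.2 N of friction, stays where left; a fingertip drawn along the row at home height rides over its sloping flank and presses it down
- stopper3_top (a point): centre of the top of stopper 3 in the row. The stopper is a round cone-shaped cap 24 mm across its 2 mm thick rim, narrowing to 8 mm, 8 mm high overall. Its top is 60 mm above the worktop when it is fully home (its rim sitting on the glass), up to 65 mm when it stands proud
- stopper3 (a joint): how far stopper 3 has been pressed down, m: 0 is 5 mm proud of home, 0.005 is fully home; negative if it has been pulled up. Starts at 0 to 0.0015. About 1.2 N of friction, stays where left; a fingertip drawn along the row at home height rides over its sloping flank and presses it down
- stopper4_top (a point): centre of the top of stopper 4 in the row. The stopper is a round cone-shaped cap 24 mm across its 2 mm thick rim, narrowing to 8 mm, 8 mm high overall. Its top is 60 mm above the worktop when it is fully home (its rim sitting on the glass), up to 65 mm when it stands proud
- stopper4 (a joint): how far stopper 4 has been pressed down, m: 0 is 5 mm proud of home, 0.005 is fully home; negative if it has been pulled up. Starts at 0 to 0.0015. About 1.2 N of friction, stays where left; a fingertip drawn along the row at home height rides over its sloping flank and presses it down
- stopper5_top (a point): centre of the top of stopper 5 in the row. The stopper is a round cone-shaped cap 24 mm across its 2 mm thick rim, narrowing to 8 mm, 8 mm high overall. Its top is 60 mm above the worktop when it is fully home (its rim sitting on the glass), up to 65 mm when it stands proud
- stopper5 (a joint): how far stopper 5 has been pressed down, m: 0 is 5 mm proud of home, 0.005 is fully home; negative if it has been pulled up. Starts at 0 to 0.0015. About 1.2 N of friction, stays where left; a fingertip drawn along the row at home height rides over its sloping flank and presses it down
- stopper6_top (a point): centre of the top of stopper 6 in the row (the far end). The stopper is a round cone-shaped cap 24 mm across its 2 mm thick rim, narrowing to 8 mm, 8 mm high overall. Its top is 60 mm above the worktop when it is fully home (its rim sitting on the glass), up to 65 mm when it stands proud
- stopper6 (a joint): how far stopper 6 has been pressed down, m: 0 is 5 mm proud of home, 0.005 is fully home; negative if it has been pulled up. Starts at 0 to 0.0015. About 1.2 N of friction, stays where left; a fingertip drawn along the row at home height rides over its sloping flank and presses it down
- jar: low round closed jar with a screw lid, 54 mm across, 66 mm high, standing on the inner (hollow) side of the curved rack; origin at the centre of its underside
- dish: flat round dish, 61 mm across, 13 mm high, lying on the outer (bulging) side of the rack; origin at the centre of its underside
- tweezers: metal tweezers lying on the worktop to the right, 130 mm long, 10 mm high; origin at the centre of its underside
- pen: capped pen lying on the worktop to the left, 135 mm long, 16 mm high; origin at the centre of its underside
- timer: flat bench timer, 62 x 66 mm, 18 mm high, to the right near the front edge; origin at the centre of its underside
- tape: roll of tape lying flat at the back, 96 mm across, 25 mm high; origin at the centre of its underside

How it is judged:
By the outcome, as a careful person would: the job done as asked, in the order asked, and still so for the second after the job is handed in, with the robot touching nothing.
It also fails if it takes over 42 s, if anything falls off the work surface, if the arm or the gripper's body presses on something with over 40 N, if the wrist force passes 120 N, or if a joint passes its speed limit or range.

## Working session

There is one attempt and no reset: what is moved stays moved. The work goes in short steps, Python scripts to look and compute and a shell command to move; the robot and the scene stay as the last step left them, time stands still between calls to the robot, and variables do not carry over. Pictures are saved under pics/ and viewed, and the job is handed in when it is done.

```bash
mkdir -p pics
python3 - <<'E'
from cell import arm
import cv2
print(arm.observe())
for n in("scene","top"):
    m=arm.camera_model(n);print(n,m)
    cv2.imwrite(f"pics/{n}0.png",arm.get_image(n)[:,:,::-1])
print(arm.camera_model("wrist"))
E
```

```text
{'clock': 0.0, 'joints': array([-1.24659743,  0.43524231,  0.02496449,  1.5741151 , -0.01157378,
        1.13396914, -0.07504937]), 'dq': array([-0.00099078, -0.0001302 , -0.00019649, -0.00063575, -0.00090323,
       -0.00106126,  0.00015466]), 'joint_efforts': array([-9.25662462e-04, -6.67833567e+01,  9.84437875e-01, -3.14466190e+01,
       -6.06315164e-02,  4.25625255e-02,  1.19020106e-04]), 'position': array([0.25857673, 0.56846825, 0.24292588]), 'ee_rot': array([-6.65301180e-01, -3.07015969e+00,  2.48159559e-03]), 'force': array([ 0.03759722,  0.39429064, -0.57439939]), 'ft_torque': array([-0.01331228, -0.00211977,  0.02431781]), 'width': 1.001375411137531}
scene {'vfov': 45.38943206485046, 'cx': 327.9683942898778, 'cy': 232.5730644351244, 'cam_to_world': array([[ 0.6421484 , -0.36001814,  0.67678089, -0.32688369],
       [-0.76649393, -0.3148018 ,  0.55980968, -0.7649158 ],
       [ 0.01151021, -0.87822934, -0.47810119,  0.71982604],
       [ 0.        ,  0.        ,  0.        ,  1.        ]])}
top {'vfov': 54.006714772538096, 'cx': 317.5786982126517, 'cy': 238.22651286112426, 'cam_to_world': array([[ 0.00527358, -0.99919045,  0.03988282,  0.54869657],
       [-0.99974845, -0.00439867,  0.0219931 , -0.04809187],
       [-0.02179987, -0.03998877, -0.99896229,  1.24670727],
       [ 0.        ,  0.        ,  0.        ,  1.        ]])}
{'vfov': 60.686907173341744, 'cx': 324.03012010227053, 'cy': 233.13997957216395, 'T_tool_cam': array([[-6.48800514e-04, -9.61194471e-01, -2.75870928e-01,
         7.42166076e-02],
       [ 9.99999780e-01, -5.86055219e-04, -3.09881641e-04,
         9.82783265e-04],
       [ 1.36180923e-04, -2.75871068e-01,  9.61194640e-01,
        -1.41405514e-01],
       [ 0.00000000e+00,  0.00000000e+00,  0.00000000e+00,
         1.00000000e+00]])}
```

View pics/top0.png

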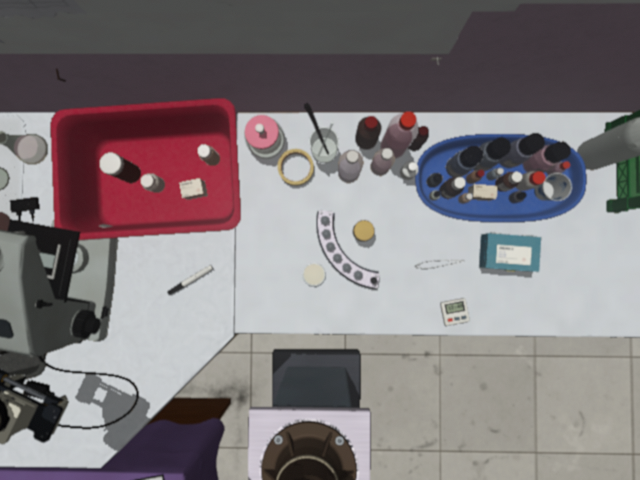

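View pics/scene0.png

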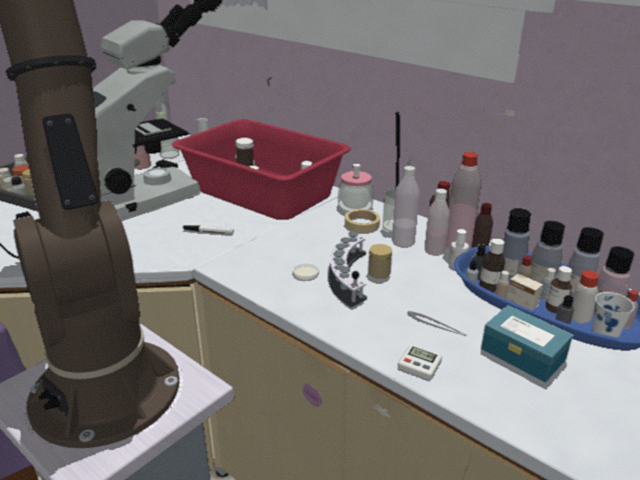

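```bash
cat > h.py <<'E'
import numpy as np,cv2
from scipy.spatial.transform import Rotation as R
def ray(m,uv,T=None):
    f=240/np.tan(np.radians(m['vfov']/2)); T=m['cam_to_world'] if T is None else T
    d=T[:3,:3]@np.array([(uv[0]-m['cx'])/f,(uv[1]-m['cy'])/f,1]); return T[:3,3],d
def onz(m,uv,z,T=None):
    o,d=ray(m,uv,T); return o+d*(z-o[2])/d[2]
def Tw(s,m):
    T=np.eye(4);T[:3,:3]=R.from_rotvec(s['ee_rot']).as_matrix();T[:3,3]=s['position'];return T@m['T_tool_cam']
E
python3 - <<'E'
import cv2
for n,(a,b,c,d) in dict(top=(195,305,270,430),scene=(215,325,280,440)).items():
    i=cv2.imread(f'pics/{n}0.png')[a:b,c:d]
    cv2.imwrite(f'pics/{n}0z.png',cv2.resize(i,None,fx=5,fy=5,interpolation=cv2.INTER_CUBIC))
from h import *
from cell import arm
m=arm.camera_model('top')
for uv,z in (((376,281),.075),((325,216),.06),((364,231),.066),((314,274),.013)): print(uv,onz(m,uv,z).round(3))
s=arm.observe(); print(R.from_rotvec(s['ee_rot']).as_matrix().round(3), R.from_rotvec(s['ee_rot']).as_euler('xyz',True))
E
```

```text
(376, 281) [ 0.49  -0.167  0.075]
(325, 216) [ 0.652 -0.04   0.06 ]
(364, 231) [ 0.614 -0.138  0.066]
(314, 274) [ 0.504 -0.012  0.013]
[[-0.91   0.414 -0.   ]
 [ 0.414  0.91  -0.001]
 [-0.    -0.001 -1.   ]] [-1.79921122e+02  7.55474194e-03  1.55546873e+02]
```

View pics/top0z.png

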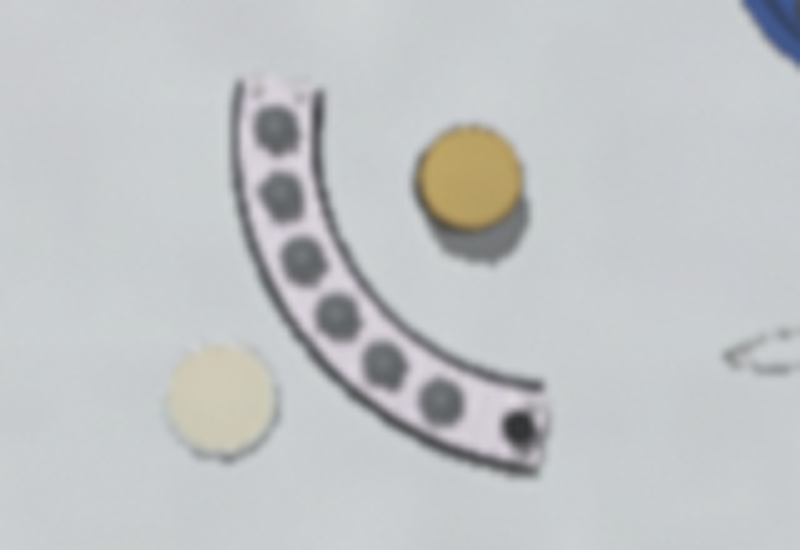

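View pics/scene0z.png

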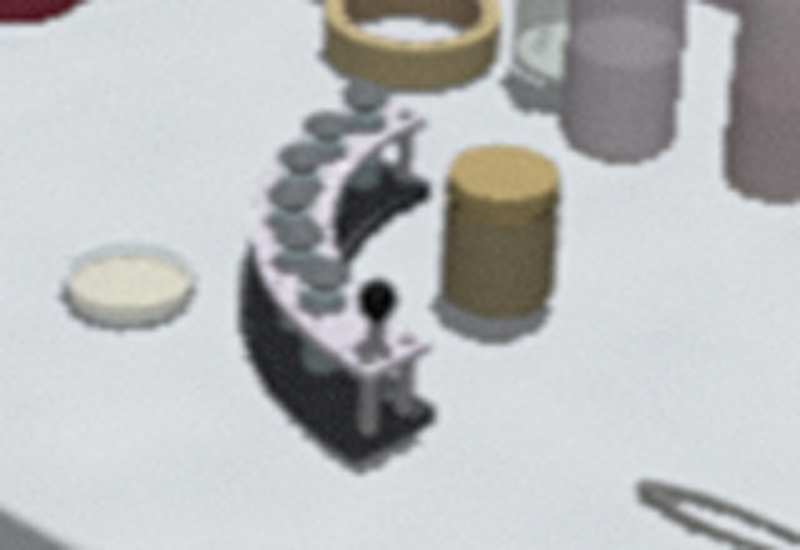

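```bash
python3 - <<'E'
from h import *
from cell import arm
m=arm.camera_model('top');sc=arm.camera_model('scene')
i=cv2.imread('pics/top0.png')
c=i[205:300,310:390].astype(int)
mask=((c.max(2)<150)&(c.min(2)>70)&(c.max(2)-c.min(2)<30)).astype(np.uint8)
n,l,st,ce=cv2.connectedComponentsWithStats(mask)
for k in range(1,n):
    if 15<st[k,4]<150:
        uv=ce[k]+[310,205]; print(uv.round(1),st[k],onz(m,uv,.0615).round(4))
def tri(a,b):
    (o1,d1),(o2,d2)=ray(m,a),ray(sc,b)
    A=np.stack([d1,-d2],1);t=np.linalg.lstsq(A,o2-o1,rcond=None)[0]
    p,q=o1+d1*t[0],o2+d2*t[1];return ((p+q)/2).round(3),np.linalg.norm(p-q).round(4)
print('bottle base',onz(sc,(403,243),0).round(3),'top',tri((350,158),(408,172)))
print('tape',onz(sc,(363,225),0))
print('bottle2',onz(sc,(436,252),0),tri((385,155),(439,195)))
print('stirrer',tri((309,107),(397,115)))
E
python3 - <<'E'
import cv2
i=cv2.imread('pics/top0.png')[95:215,240:440]
cv2.imwrite('pics/top0b.png',cv2.resize(i,None,fx=4,fy=4,interpolation=cv2.INTER_CUBIC))
E
```

```text
[324.9 220.7] [11 12  9  9 65] [ 0.6402 -0.0402  0.0615]
[326.1 234. ] [12 25  9  9 64] [ 0.6069 -0.0435  0.0615]
[365.6 241.1] [ 43  26  23  17 134] [ 0.5894 -0.1426  0.0615]
[330.3 246.9] [16 38  9  9 62] [ 0.5743 -0.0541  0.0615]
[337.1 258.1] [23 49  9  9 63] [ 0.5463 -0.0713  0.0615]
[346.5 267.8] [33 59  8  9 61] [ 0.522  -0.0949  0.0615]
[357.8 275.1] [44 66  9  9 63] [ 0.504  -0.1233  0.0615]
[374.2 280.9] [60 72  9  9 38] [ 0.4897 -0.1644  0.0615]
bottle base [ 0.775 -0.102  0.   ] top (array([ 0.773, -0.098,  0.194]), np.float64(0.0035))
tape [0.78687736 0.0342867  0.        ]
bottle2 [ 0.79126139 -0.1885807   0.        ] (array([ 0.787, -0.181,  0.154]), np.float64(0.0008))
stirrer (array([ 0.854, -0.007,  0.297]), np.float64(0.0025))
```

View pics/top0b.png

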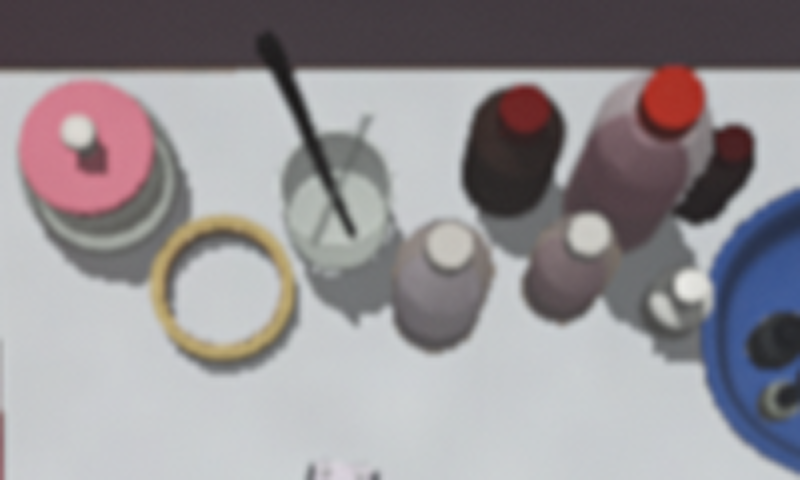

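```bash
cat >> h.py <<'E'
from scipy.optimize import least_squares
ANG=np.array([.567,.340,.113,-.113,-.340,-.567])
def fit(P):
    P=np.asarray(P)[:,:2]
    f=lambda q:(q[:2]+.15*np.c_[np.cos(q[2]+ANG),np.sin(q[2]+ANG)]-P).ravel()
    b=min((least_squares(f,[*P.mean(0),a]) for a in (0,2,4)),key=lambda r:r.cost)
    return b.x,f(b.x).reshape(-1,2)
E
python3 - <<'E'
from h import *
P=np.array([[.504,-.1233],[.522,-.0949],[.5463,-.0713],[.5743,-.0541],[.6069,-.0435],[.6402,-.0402]])
q,r=fit(P);print(q,(r*1e3).round(1))
for a in ANG: print((q[:2]+.15*np.array([np.cos(q[2]+a),np.sin(q[2]+a)])).round(4),'tangent to knob',np.degrees(q[2]+a+np.pi/2))
E
```

```text
[ 0.63793293 -0.18991743  2.11797617] [[-0.7 -0.5]
 [-0.4 -0.3]
 [-0.4 -0.1]
 [ 0.5  0.3]
 [ 0.2  0.4]
 [ 0.7  0.3]]
[ 0.5033 -0.1238] tangent to knob 243.83780238633435
[ 0.5216 -0.0952] tangent to knob 230.8316604368647
[ 0.5459 -0.0714] tangent to knob 217.825518487395
[ 0.5748 -0.0538] tangent to knob 204.8766723174384
[ 0.6071 -0.0431] tangent to knob 191.87053036796868
[ 0.6409 -0.0399] tangent to knob 178.86438841849903
```

```bash
python3 -m creep '[[[2,-3,0,0,0,-8,-1],[4,-7,0,0,0,-16,-1],[6,-11,0,0,0,-24,-1],[8,-15,0,0,0,-32,-1],[10,-19,0,0,0,-40,-1]]]' 5 && python3 -m creep '[[[2,-5,0,0,0,-8,-1],[4,-10,0,0,0,-16,-1],[6,-15,0,0,0,-24,-1],[8,-20,0,0,0,-32,-1],[10,-25,0,0,0,-40,-1]]]' && python3 -m creep '[[[1,-5,0,0,0,-6,-1],[2,-10,0,0,0,-12,-1],[3,-15,-1,0,0,-12,-1],[4,-20,-2,0,0,-12,-1],[4,-23,-2,0,0,-12,-1]]]'
```

```text
clock: 0.6
position: [0.3591, 0.3771, 0.2435]
ee_rot: [-1.683, -2.653, 0.001]
force: [1.2, 0.1, -0.7]
width: 0.615
clock: 1.1
position: [0.4518, 0.1449, 0.2438]
ee_rot: [-2.488, -1.917, -0.0]
force: [1.0, -0.3, -0.6]
width: 0.183
clock: 1.6
position: [0.4914, -0.0863, 0.2229]
ee_rot: [2.672, 1.651, -0.002]
force: [-0.3, 0.8, -0.9]
width: 0.007
```

```bash
python3 -m creep '[[[0,0,0,0,0,0,-1],[0,0,0,0,0,0,-1]]]'
python3 - <<'E'
from cell import arm
import cv2,pickle
s=arm.observe();i=arm.get_image("wrist");print(s)
cv2.imwrite("pics/w1.png",i[:,:,::-1]);pickle.dump(s,open('w1.pkl','wb'))
E
```

```text
clock: 1.8
position: [0.4912, -0.0839, 0.2235]
ee_rot: [-2.673, -1.651, 0.001]
force: [0.3, 0.5, -0.4]
width: 0.004
{'clock': 1.8, 'joints': array([-0.43920907,  0.27146068,  0.62935568,  1.93965821, -0.18980565,
        0.98969318, -0.18652183]), 'dq': array([-0.03712393, -0.00702552, -0.02879688,  0.00026349, -0.0033887 ,
        0.00120287, -0.00712181]), 'joint_efforts': array([ 2.29675122e+00, -4.37777281e+01,  6.88801736e+00, -2.85308540e+01,
        1.87664651e-01, -4.30917449e-02,  2.13303580e-01]), 'position': array([ 0.49123636, -0.08386141,  0.22346228]), 'ee_rot': array([-2.67254035e+00, -1.65068094e+00,  9.91160379e-04]), 'force': array([ 0.26140184,  0.49649883, -0.3562766 ]), 'ft_torque': array([-0.04685209,  0.08256577,  0.01256968]), 'width': 0.003628799815219371}
```

View pics/w1.png

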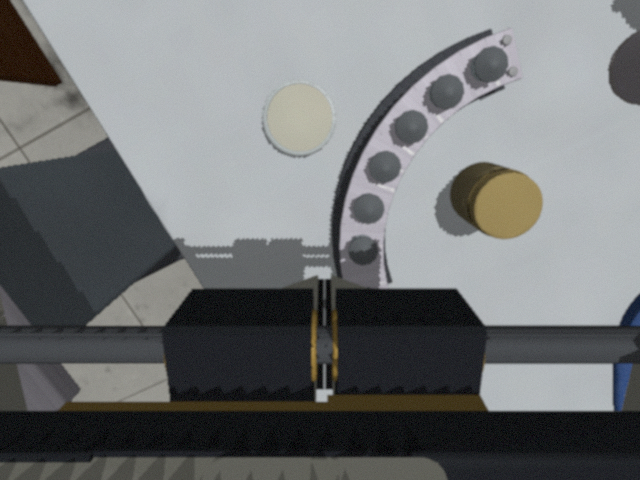

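Run:
```python
from h import *
from cell import arm
import pickle
s=pickle.load(open('w1.pkl','rb'));m=arm.camera_model('wrist');T=Tw(s,m)
c=cv2.imread('pics/w1.png').astype(int)
mask=((c.max(2)<135)&(c.max(2)-c.min(2)<30)&(c.min(2)>35)).astype(np.uint8)
C=[(361,249),(367,208),(383,167),(410,127),(446,91),(491,64)]
W=[]
for x,y in C:
    z=np.zeros_like(mask);cv2.circle(z,(x,y),19,1,-1);z&=mask
    z=cv2.morphologyEx(z,cv2.MORPH_OPEN,np.ones((5,5),np.uint8))
    p=cv2.findContours(z,0,2)[0];p=max(p,key=cv2.contourArea);(u,v),r=cv2.minEnclosingCircle(p)
    M=cv2.moments(p);W.append(onz(m,(M['m10']/M['m00'],M['m01']/M['m00']),.0585,T));print((u,v),r,M['m10']/M['m00'],M['m01']/M['m00'],W[-1].round(4))
q,r=fit(W);print('wrist',q,(r*1e3).round(1))
mt=arm.camera_model('top')
Q=[onz(mt,uv,.0585) for uv in((357.8,275.1),(346.5,267.8),(337.1,258.1),(330.3,246.9),(326.1,234),(324.9,220.7))]
q2,r2=fit(Q);print('top',q2)
q=(q+q2)/2
for qq in(q,q2):
  print([(qq[:2]+.15*np.array([np.cos(qq[2]+a),np.sin(qq[2]+a)])).round(4).tolist() for a in [*ANG]])
```

```text
(360.84051513671875, 250.0412139892578) 18.516916275024414 361.0694365395561 251.55985581483588 [ 0.5049 -0.1217  0.0585]
(366.5322570800781, 208.5) 16.83567237854004 366.8075646980756 208.51647865516478 [ 0.5235 -0.0923  0.0585]
(382.2962951660156, 167.44444274902344) 18.0357666015625 382.61745367603106 167.3929069535764 [ 0.5473 -0.0692  0.0585]
(409.56121826171875, 127.43877410888672) 18.420846939086914 409.228285077951 127.54120267260579 [ 0.5763 -0.0517  0.0585]
(445.5204162597656, 91.4795913696289) 18.3696231842041 445.4721919302072 91.87150127226462 [ 0.6089 -0.0407  0.0585]
(490.4615478515625, 64.26923370361328) 18.552955627441406 489.9742342342342 64.11279279279279 [ 0.6434 -0.0376  0.0585]
wrist [ 0.63951815 -0.18769655  2.11646037] [[ 0.1  0.4]
 [-0.2 -0.5]
 [ 0.5  0.2]
 [ 0.3  0.2]
 [-0.  -0.1]
 [-0.7 -0.1]]
top [ 0.63800794 -0.18997448  2.11826054]
[[0.5042, -0.1226], [0.5225, -0.094], [0.5468, -0.0703], [0.5757, -0.0527], [0.608, -0.042], [0.6418, -0.0389]]
[[0.5034, -0.1239], [0.5217, -0.0953], [0.546, -0.0715], [0.5749, -0.0539], [0.6071, -0.0432], [0.6409, -0.04]]
```

```bash
python3 -m creep '[[[0.4,-1.3,0,0,0,0,-1],[0.9,-2.6,-2,0,0,0,-1],[1.3,-3.9,-5,0,0,0,-1],[1.3,-3.9,-8,0,0,0,-1],[1.3,-3.9,-11,0,0,0,-1]]]'; python3 -m creep '[[[0,0,0,0,0,0,-1],[0,0,0,0,0,0,-1],[0,0,0,0,0,0,-1]]]'
python3 - <<'E'
from cell import arm
import cv2
for n,(a,b,c,d) in dict(top=(195,305,270,430),scene=(215,325,280,440)).items():
    i=arm.get_image(n)[a:b,c:d,::-1]
    cv2.imwrite(f'pics/{n}1z.png',cv2.resize(i,None,fx=5,fy=5,interpolation=cv2.INTER_CUBIC))
print(arm.observe()['position'],arm.observe()['joints'])
E
```

```text
clock: 2.35
position: [0.505, -0.1205, 0.1127]
ee_rot: [-2.669, -1.657, -0.001]
force: [0.7, -0.2, -0.2]
width: 0.004
clock: 2.65
position: [0.5057, -0.1217, 0.1152]
ee_rot: [2.669, 1.655, 0.003]
force: [0.1, 0.4, 0.4]
width: 0.002
[ 0.50565062 -0.12191443  0.11522144] [-0.27873065  0.45613103  0.55941526  2.01058318 -0.34539125  0.76465967
  0.02578414]
```

View pics/scene1z.png

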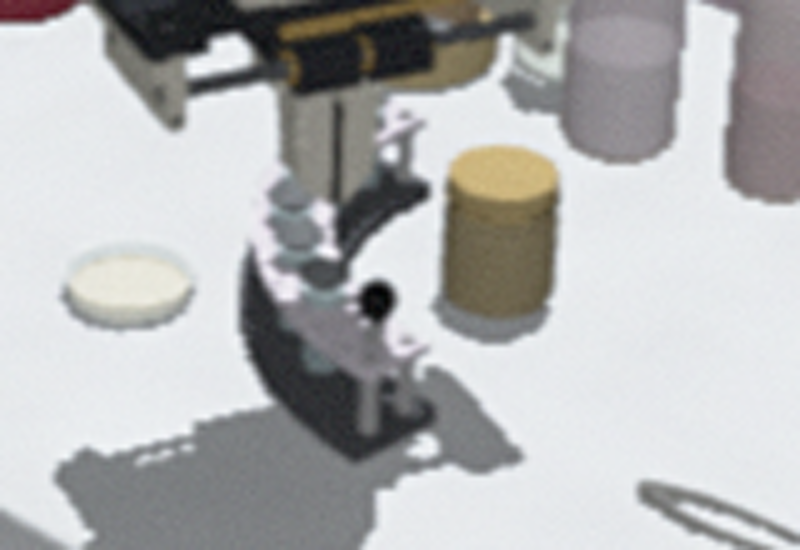

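```bash
python3 -m creep '[[[-0.1,0,-1,0,0,0,-1],[-0.1,-0.1,-2,0,0,0,-1],[-0.1,-0.1,-3,0,0,0,-1],[-0.1,-0.1,-3,0,0,0,-1],[-0.1,-0.1,-3,0,0,0,-1]]]'; python3 -m creep '[[[0,0,0,0,0,0,-1],[0,0,0,0,0,0,-1],[0,0,0,0,0,0,-1]]]'
```

```text
clock: 3.25
position: [0.5032, -0.1233, 0.0832]
ee_rot: [-2.671, -1.653, 0.002]
force: [0.4, -0.6, 0.8]
width: 0.002
clock: 3.55
position: [0.5037, -0.1232, 0.084]
ee_rot: [2.671, 1.654, 0.001]
force: [-0.4, 0.1, 0.1]
width: 0.007
```

```bash
python3 -m creep '[[[0,0,-0.2,0,0,0,-1],[0,0,-0.4,0,0,0,-1],[0,0,-0.5,0,0,0,-1],[0,0,-0.5,0,0,0,-1],[0,0,-0.5,0,0,0,-1]]]'; python3 -m creep '[[[0,0,-0.05,0,0,0,-1],[0,0,-0.1,0,0,0,-1],[0,0,-0.1,0,0,0,-1],[0,0,-0.1,0,0,0,-1]]]'
```

```text
clock: 4.05
position: [0.5035, -0.1232, 0.0787]
ee_rot: [-2.671, -1.654, 0.0]
force: [-1.2, -0.4, 1.3]
width: 0.006
clock: 4.45
position: [0.5036, -0.1232, 0.0777]
ee_rot: [-2.671, -1.654, 0.0]
force: [-0.1, 0.8, 1.5]
width: 0.006
```

Contact, about 1.4 N of friction. Continue until home is felt.

```bash
python3 -m creep '[[[0,0,-0.05,0,0,0,-1],[0,0,-0.05,0,0,0,-1],[0,0,-0.05,0,0,0,-1]]]'; python3 -m creep '[[[0,0,-0.05,0,0,0,-1],[0,0,-0.05,0,0,0,-1],[0,0,-0.05,0,0,0,-1]]]';python3 -m creep '[[[0,0,-0.05,0,0,0,-1],[0,0,-0.05,0,0,0,-1],[0,0,-0.05,0,0,0,-1]]]'
```

```text
clock: 4.75
position: [0.5036, -0.1232, 0.0772]
ee_rot: [2.671, 1.654, 0.0]
force: [-0.1, -0.5, 0.9]
width: 0.003
clock: 5.05
position: [0.5036, -0.1232, 0.0768]
ee_rot: [2.671, 1.654, 0.0]
force: [-0.5, 0.0, 3.1]
width: 0.007
clock: 5.35
position: [0.5037, -0.1232, 0.0766]
ee_rot: [2.671, 1.654, 0.001]
force: [-1.9, 1.1, 7.9]
width: 0.008
```

```bash
python3 -m creep '[[[0.2,0.3,0.35,0,0,-1,-1],[0.6,0.95,0.5,0,0,-4,-1],[1.1,1.7,0.5,0,0,-8,-1],[1.5,2.35,0.45,0,0,-11,-1],[1.83,2.86,0.35,0,0,-13,-1]]]'; python3 -m creep '[[[0,0,-0.1,0,0,0,-1],[0,0,-0.2,0,0,0,-1],[0,0,-0.27,0,0,0,-1],[0,0,-0.27,0,0,0,-1],[0,0,-0.27,0,0,0,-1]]]'; python3 -m creep '[[[0,0,-0.05,0,0,0,-1],[0,0,-0.05,0,0,0,-1],[0,0,-0.05,0,0,0,-1]]]'
```

```text
clock: 5.85
position: [0.5222, -0.0939, 0.0797]
ee_rot: [2.842, 1.338, -0.0]
force: [-0.9, -0.4, 1.2]
width: 0.006
clock: 6.35
position: [0.5218, -0.0948, 0.0771]
ee_rot: [-2.841, -1.341, -0.0]
force: [1.0, 0.4, 0.2]
width: 0.005
clock: 6.65
position: [0.5219, -0.0948, 0.0768]
ee_rot: [2.841, 1.341, 0.0]
force: [-0.5, 0.1, 5.2]
width: 0.009
```

```bash
python3 -m creep '[[[0.25,0.25,0.35,0,0,-1,-1],[0.8,0.8,0.5,0,0,-4,-1],[1.45,1.45,0.5,0,0,-8,-1],[2.0,2.0,0.45,0,0,-11,-1],[2.45,2.4,0.35,0,0,-13,-1]]]'; python3 -m creep '[[[0,0,-0.1,0,0,0,-1],[0,0,-0.2,0,0,0,-1],[0,0,-0.3,0,0,0,-1],[0,0,-0.35,0,0,0,-1],[0,0,-0.35,0,0,0,-1]]]'; python3 -m creep '[[[0,0,0,0,0,0,-1],[0,0,0,0,0,0,-1]]]'
```

```text
clock: 7.15
position: [0.5468, -0.0701, 0.0801]
ee_rot: [2.976, 1.007, -0.0]
force: [-0.3, -0.3, 1.3]
width: 0.002
clock: 7.65
position: [0.5463, -0.0707, 0.0768]
ee_rot: [-2.974, -1.011, -0.0]
force: [-0.4, 1.5, 4.6]
width: 0.003
clock: 7.85
position: [0.5464, -0.0707, 0.0767]
ee_rot: [-2.974, -1.011, -0.0]
force: [-0.1, 1.5, 4.8]
width: 0.005
```

```bash
python3 -m creep '[[[0.3,0.2,0.35,0,0,-1,-1],[0.95,0.6,0.5,0,0,-4,-1],[1.7,1.05,0.5,0,0,-8,-1],[2.4,1.45,0.45,0,0,-11,-1],[2.9,1.77,0.35,0,0,-13,-1]]]'; python3 -m creep '[[[0,0,-0.1,0,0,0,-1],[0,0,-0.2,0,0,0,-1],[0,0,-0.3,0,0,0,-1],[0,0,-0.35,0,0,0,-1],[0,0,-0.35,0,0,0,-1]]]'; python3 -m creep '[[[0,0,0,0,0,0,-1],[0,0,0,0,0,0,-1]]]'
```

```text
clock: 8.35
position: [0.5758, -0.0526, 0.08]
ee_rot: [3.07, 0.664, -0.0]
force: [-1.0, -0.2, 0.3]
width: 0.008
clock: 8.85
position: [0.5753, -0.053, 0.0768]
ee_rot: [-3.07, -0.667, -0.0]
force: [-0.1, 1.0, 4.1]
width: 0.007
clock: 9.05
position: [0.5753, -0.053, 0.0767]
ee_rot: [-3.07, -0.667, -0.0]
force: [-0.0, 0.3, 5.2]
width: 0.007
```

```bash
python3 -m creep '[[[0.35,0.1,0.35,0,0,-1,-1],[1.1,0.37,0.5,0,0,-4,-1],[1.95,0.65,0.5,0,0,-8,-1],[2.7,0.9,0.45,0,0,-10,-1],[3.25,1.08,0.35,0,0,-12,-1]]]'; python3 -m creep '[[[0,0,-0.1,0,0,0,-1],[0,0,-0.2,0,0,0,-1],[0,0,-0.3,0,0,0,-1],[0,0,-0.35,0,0,0,-1],[0,0,-0.35,0,0,0,-1]]]'; python3 -m creep '[[[0,0,0,0,0,0,-1],[0,0,0,0,0,0,-1]]]'
python3 - <<'E'
from cell import arm
import cv2
i=arm.get_image('scene')[150:330,260:500,::-1]
cv2.imwrite('pics/s5.png',cv2.resize(i,None,fx=3.3,fy=3.3,interpolation=cv2.INTER_CUBIC))
E
```

```text
clock: 9.55
position: [0.6084, -0.0419, 0.08]
ee_rot: [3.123, 0.34, -0.0]
force: [-0.4, -0.2, 1.8]
width: 0.003
clock: 10.05
position: [0.6079, -0.0422, 0.0768]
ee_rot: [-3.123, -0.343, -0.0]
force: [-0.8, 0.3, 3.7]
width: 0.005
clock: 10.25
position: [0.6079, -0.0422, 0.0767]
ee_rot: [-3.123, -0.343, -0.0]
force: [-1.2, -0.5, 6.1]
width: 0.005
```

View pics/s5.png

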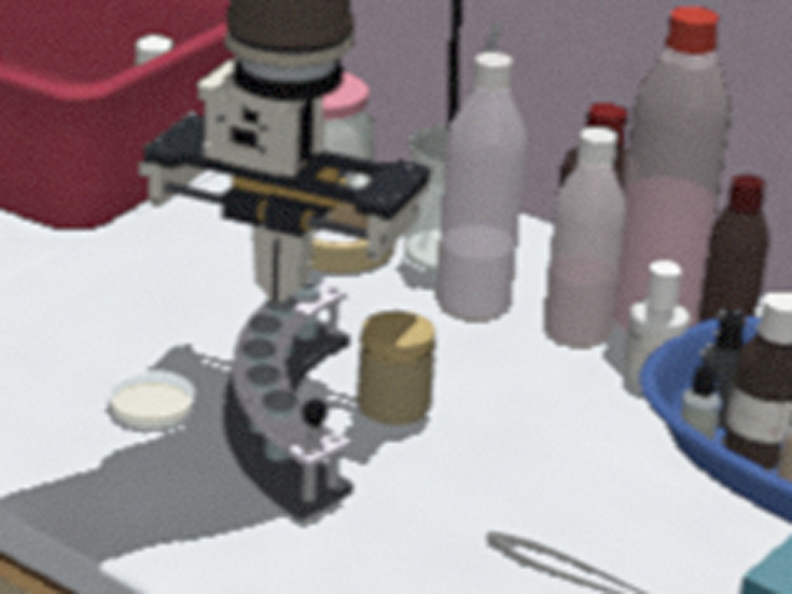

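```bash
python3 -m creep '[[[0.4,0.05,0.35,0,0,-1,-1],[1.2,0.15,0.5,0,0,-4,-1],[2.05,0.25,0.5,0,0,-8,-1],[2.85,0.3,0.45,0,0,-10,-1],[3.4,0.32,0.35,0,0,-11,-1]]]'; python3 -m creep '[[[0,0,-0.1,0,0,0,-1],[0,0,-0.2,0,0,0,-1],[0,0,-0.3,0,0,0,-1],[0,0,-0.35,0,0,0,-1],[0,0,-0.35,0,0,0,-1]]]'; python3 -m creep '[[[0,0,0,0,0,0,-1],[0,0,0,0,0,0,-1]]]'
```

```text
clock: 10.8
position: [0.6423, -0.0387, 0.0799]
ee_rot: [3.141, 0.04, -0.001]
force: [-0.8, 0.6, 0.7]
width: 0.006
clock: 11.3
position: [0.6418, -0.039, 0.0768]
ee_rot: [-3.141, -0.042, -0.0]
force: [-0.7, 0.5, 3.6]
width: 0.006
clock: 11.5
position: [0.6419, -0.039, 0.0768]
ee_rot: [-3.141, -0.042, -0.0]
force: [-0.5, -0.3, 4.8]
width: 0.002
```

```bash
python3 -m creep '[[[0,0,0.5,0,0,0,-1],[0,0,3,0,0,0,-1],[0,0,7,0,0,0,-1],[-2,0,11,0,0,0,-1],[-6,0,14,0,0,0,-1]]]'; python3 -m creep '[[[-4,3,1,0,0,0,-1],[-8,8,1,0,0,0,-1],[-12,13,1,0,0,0,-1],[-14,18,1,0,0,0,-1],[-14,22,1,0,0,0,-1]]]'; python3 -m creep '[[[0,0,0,0,0,0,-1],[0,0,0,0,0,0,-1]]]'
python3 - <<'E'
from h import *
from cell import arm
i={n:arm.get_image(n)[:,:,::-1] for n in('top','scene')}
for n,(a,b,c,d) in dict(top=(195,305,270,430),scene=(215,325,280,440)).items():
    cv2.imwrite(f'pics/{n}9.png',i[n]); 
    old=cv2.imread(f'pics/{n}0.png')[a:b,c:d]
    cv2.imwrite(f'pics/{n}9z.png',np.hstack([cv2.resize(k,None,fx=5,fy=5,interpolation=cv2.INTER_CUBIC)[:,150:550] for k in(old,i[n][a:b,c:d])]))
m=arm.camera_model('top')
c=i['top'][205:300,310:390].astype(int)
mask=((c.max(2)<150)&(c.min(2)>70)&(c.max(2)-c.min(2)<30)).astype(np.uint8)
_,_,st,ce=cv2.connectedComponentsWithStats(mask)
for s,x in zip(st,ce):
    if 15<s[4]<150: print((x+[310,205]).round(1),s[4])
E
```

```text
clock: 12.0
position: [0.5834, -0.0391, 0.2186]
ee_rot: [3.14, 0.044, 0.004]
force: [0.3, 0.5, 1.1]
width: 0.005
clock: 12.5
position: [0.4435, 0.1624, 0.2265]
ee_rot: [-3.14, -0.04, 0.003]
force: [0.9, -0.0, 0.9]
width: 0.003
clock: 12.7
position: [0.4455, 0.163, 0.2264]
ee_rot: [3.141, 0.049, -0.001]
force: [-0.6, -0.4, 0.1]
width: 0.006
[347.8 247.9] 97
[324.8 220.5] 51
[326. 234.] 48
[365.3 240.9] 119
[330.2 246.6] 47
[337.1 258. ] 47
[346.3 267.6] 49
[357.8 274.8] 49
[374.  280.7] 29
```

View pics/scene9z.png

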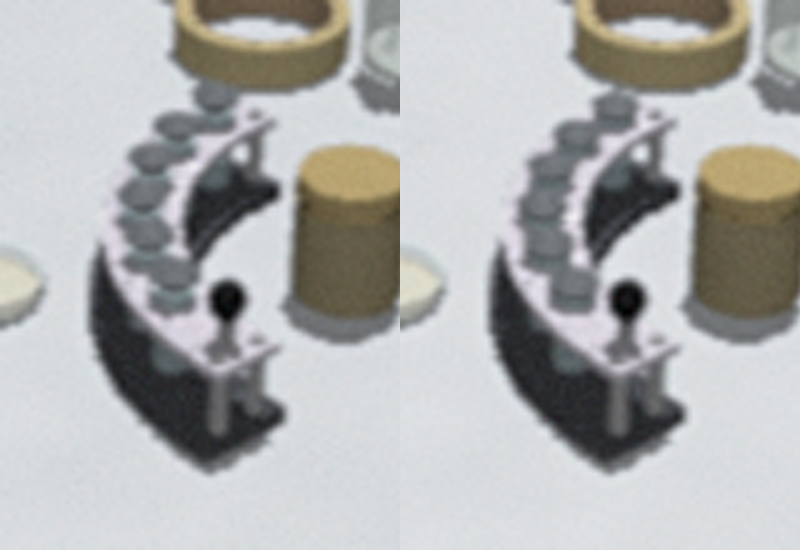

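View pics/top9.png

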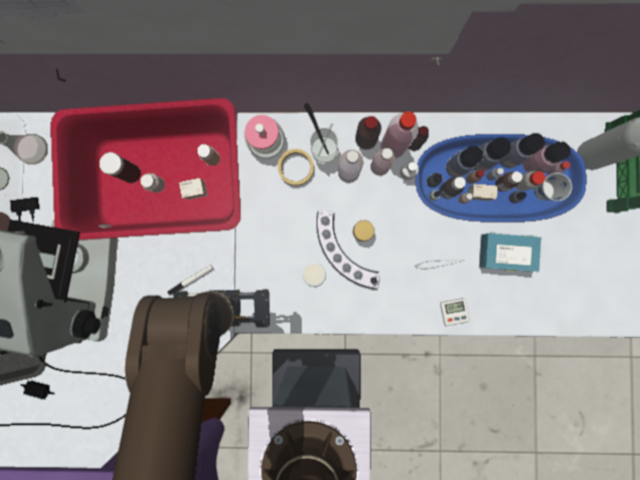

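```bash
python3 -c "
from cell import arm
print(arm.sign_off())"
```

```text
the job is handed in; nothing more can be done
None
```

I ran the closed fingertips along the row from stopper 1 (knob end) to stopper 6 and pressed each stopper fully home in turn. Between stoppers the tips stayed within about 5 mm of home height. I took the hand away only after stopper 6 and handed in at about 12.8 s on the robot's clock.

- **Pressing:** All six stoppers stopped against the glass at nearly the same height, with the TCP at 0.0766–0.0768 m. That puts the fingertips at about 60 mm, as expected for home. The upward force at the stop was about 5–8 N each; the highest, 7.9 N, was on stopper 1.
- **Pictures afterwards:** The scene picture shows all six stoppers sunk evenly onto their rims. In the top view the rack has not moved beyond about 0.3 pixel (under 1 mm), and the jar, dish, tape, tweezers, timer and pen look where they were.
- **Disagreement:** The top and wrist cameras placed the row 2–3 mm apart, so I steered along the average.

The stoppers' exact travel was not measured directly. That they are home rests on the force stop, the matching heights and the picture.

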